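# Stack the sleeve and washer on the microscope stand's spindle

## Task

The microscope's swing-arm stand is being put back together. Slide the taller of the two aluminium spacer sleeves onto the upright spindle of the stand's base until it sits flat on the base, and then lay the wider of the two flat steel washers over the spindle, flat on top of the sleeve, ready for the retaining knob, which someone will screw on later.

Things in the scene. Friction and masses are not known exactly. Their poses are not given: they have to be found in the camera images.
- seat (a point): Fixed stand base: grey plate 120 x 100 x 14 mm with a round white boss, 68 mm across, its flat top 18 mm above the table, and in its middle an upright steel spindle 16 mm in diameter. Point: on the spindle's axis at the boss's top, where the sleeve sits; z up. The spindle is straight to 54 mm above this point, then tapers to 6 mm at its tip, 68 mm above it. The plate reaches 80 mm from the axis.
- sleeve_c (a point): Taller spacer sleeve: plain aluminium tube, upright and loose on the table, 48 mm outside diameter, 30 mm bore right through, 40 mm tall, 0.1 to 0.2 kg. Point: on its axis, half-way up (20 mm above its underside); z along the axis. Either way up is the same. The other aluminium sleeve (not wanted) is 20 mm tall, 40 mm across.
- washer_c (a point): Wider washer: plain thick dark steel ring, flat and loose on the table, 56 mm across, 30 mm hole, 12 mm thick, 0.1 to 0.2 kg. Point: on its axis, half-way up (6 mm); z along the axis. Either way up is the same. The other washer (not wanted) is 34 mm across, 8 mm thick. Sleeves and washers lie in any order, two left and two right of the stand, neighbours over 110 mm apart in x.
Not all that is in view belongs to the job. What is shaped like the part that bears sleeve_c but red is not meant.

How it is judged (in metres and radians):
On the way:
1. the taller sleeve is on the spindle, flat on the base, before the washer is brought there (horizontal distance between sleeve_c and seat below 0.012 m and z of sleeve_c in the frame of seat between 0.012 and 0.028 m and angle between the z axis of sleeve_c and the z axis of seat, either way round below 0.175 rad and horizontal distance between washer_c and seat above 0.05 m), for 0.2 s.
At the end, for the whole second after the job is handed in: Both rings are round the spindle, centres within 12 mm of its axis, upright within 10 degrees: the taller sleeve flat on the boss (its centre 12 to 28 mm above it, 20 when home), the wider washer flat on the sleeve (its centre 40 to 52 mm above the boss, 46 when home) (horizontal distance between each of sleeve_c, washer_c and seat below 0.012 m and z of sleeve_c in the frame of seat between 0.012 and 0.028 m and angle between the z axis of each of sleeve_c, washer_c and the z axis of seat, either way round below 0.175 rad and z of washer_c in the frame of seat between 0.04 and 0.052 m); the robot touches nothing.
It also fails if it takes over 58 s, if anything falls off the work surface, if the arm or the gripper's body presses on something with over 40 N, if the wrist force passes 120 N, or if a joint passes its speed limit or range.

## Robot

A 7-joint arm with a two-finger parallel gripper is mounted at the origin on the work surface. World frame = base frame: x ahead of the robot, y to its left, z up, the work surface at z = 0. Lengths are in mm, angles in rad, forces in N, time in s.
With the tool pointing down it reaches from about 400 to 875 mm from the base axis. Payload 4.4 kg.
Tool frame: the origin (TCP) lies midway between the tips of the shut fingers; the grasp point (between the pads) lies 19 mm behind it; z points along the fingers, y is the line along which they close (so a half turn about z gives the same grasp; the last joint's range is limited). The gripper opens to 85 mm and grips with 20 to 120 N. Pads are 22 mm wide; open, the fingers measure 114 mm over their backs; the gripper's body (76 mm by 85 mm) begins 54 mm behind the grasp point. The pads swing forward as they close: fully open they stand 13 mm farther back than shut.
Start: joints at [1.281, 0.628, 0.038, 1.517, -0.027, 0.996, -0.02], TCP at [144.286, -633.798, 231.313] pointing down, gripper open.
Joint ranges: [-3.06, 3.06], [-0.37, 2.12], [-1.25, 1.32], [0.18, 2.47], [-1.1, 4.24], [0.23, 1.98], [-2.94, 2.94]. Speed limits (rad/s): [2.57, 2.57, 3.14, 3.14, 3.14, 3.14, 3.14].

## Interface

Orientations are given as [roll, pitch, yaw] about the fixed x, y, z axes, in that order (R = Rz(yaw) Ry(pitch) Rx(roll)).
In Python, from cell import telemetry, eyes, ctrl, finder gives the robot as it stands.
- The arm moves only by the tool move_arm, never from a script. Its argument "steps" is a list of rows, each a list of 7 numbers: the turn, a rotation vector about the world's x, y, z in degrees, then the shift along the world's x, y, z in m, then the finger opening in m, from 0 to 0.0854. A call has 1 to 5 rows; each row shifts and turns the commanded pose from where the row before left it; what a row does not reach is not made up. A row lasts 1/10 s, in which the tool goes at most 50 mm and 8.59 degrees, less where a joint would pass 70% of its speed; a pose out of reach is approached as far as the arm can. A call with a gripper value outside its range is refused whole. The fingers move at their own pace and stop on an object; the grip force is fixed at half the most. Time passes only in rows, so rows that do not move let the fingers close. It gives the time, the measured TCP pose, the force, the opening and the grip force at its end, in the units of the state.
- telemetry.read_state(): the state, without advancing time (a new reading comes with each control period).
- eyes.get_image(name): name is "scene" or "top" or "wrist"; returns (picture, depth): 384x512x3 uint8, blue, green, red; 384x512 float32, mm along the optical axis (not along the pixel's ray), 0 where there is no reading.
- eyes.calibration(name): a dict with "fx", "fy", "cx", "cy" (pixels), "position" and "attitude" of the camera in the world. Camera axes: x right, y down, z forward; pixel columns grow to the right and rows downward; lengths in mm; the calibration is good to about 2 mm. A picture is of the moment at which its call begins: read the wrist's pose just before it. calibration takes no time and is no camera call; for the wrist camera it gives the pose at the moment of the call.
- ctrl.finish_job(): hands the job in; it is judged then, once.
Trained networks look in the newest picture that a camera, given by its name, has taken for a name from the list of things; names that differ only in an ending like _2 or _b are one class to them, and where a whole thing is asked for, a point or a joint stands for the part that bears it (a point fixed in the world has none). Each returns a list of dicts, best first, with "confidence" (0 to 1); they miss things now and then, are a little off and sometimes report something else, mostly with a low value. They report only what shows in the picture. A call takes as long as a camera call. They do not tell look-alikes from the thing itself.
- finder.boxes_of(camera, name): "location" ([x, y, z] in mm, in the coordinates of the camera as it stood for that picture, good to about 4 mm: the middle of the surface that is visible of it).
- finder.cut_out(camera, name): "mask" (384x512 bool, what is visible of it).
- finder.pinpoint(camera, name): "location" ([x, y, z] in mm, in the coordinates of the camera as it stood for that picture, good to about 4 mm: a listed point, or the origin of a listed thing).
The state is a dict: "clock": time; "qpos": joint angles; "qd": joint speeds; "tau": joint torques, N m; "eef_pos": TCP position; "tool_rot": TCP orientation; "force": force on the tool from outside, world axes, zero at the start; "torque": the same for the moment, N m; "width": finger opening in mm; "gripper_force": force on a finger pad.
Only numpy, scipy, OpenCV 4.12 (cv2) and the standard library are available. Lean on these libraries where they do the work, as an engineer would, in place of code of your own. Each camera call takes 0.05 s, during which the arm holds its last target. There are 200 camera calls.

## Working session

There is one attempt and no reset: what is moved stays moved. The work goes in short steps, Python scripts to look and compute and a tool call to move; the robot and the scene stay as the last step left them, time stands still between calls to the robot, and variables do not carry over. Pictures are saved under pics/ and viewed, at most 10 in all, crops included, and the job is handed in when it is done.

Besides the shell and the picture viewer there is one more tool, called after "Emit:" by a JSON object that holds its "method" and its "body". move_arm: Moves the arm, as the interface text tells. Its arguments: {"type":"object","properties":{"steps":{"type":"array"}},"required":["steps"]}

```bash
mkdir -p pics; ls; cat > h.py <<'E'
import numpy as np, cv2
from cell import telemetry, eyes, ctrl, finder
from scipy.spatial.transform import Rotation as R
def cal(n):
    c=eyes.calibration(n); a=np.array(c["attitude"],float)
    Rm=a if a.shape==(3,3) else R.from_euler('xyz',a).as_matrix()
    return c,Rm,np.array(c["position"],float)
def cloud(n,d):
    c,Rm,p=cal(n); v,u=np.mgrid[:384,:512]
    P=np.stack([(u-c["cx"])/c["fx"]*d,(v-c["cy"])/c["fy"]*d,d],-1)
    return P@Rm.T+p
E
python3 - <<'E'
from h import *
s=telemetry.read_state();print(s)
for n in("top","scene"):
    print(eyes.calibration(n))
    im,d=eyes.get_image(n); np.savez(f"{n}.npz",im=im,d=d)
    cv2.imwrite(f"pics/{n}0.png",im)
    for k in("sleeve_c","washer_c","seat"):
        c,Rm,p=cal(n)
        for f in finder.pinpoint(n,k): 
            L=np.array(f["location"]);print(n,k,round(f["confidence"],2),(Rm@L+p).round(0),(L[:2]/L[2]*c["fx"]+[c["cx"],c["cy"]]).round())
E
```

```text
pics
{'clock': 0.0, 'qpos': array([ 1.28117286,  0.62934326,  0.03845564,  1.51835641, -0.02700758,
        0.99629647, -0.01999148]), 'qd': array([-1.18370838e-04, -6.17813078e-04, -3.84571563e-04, -1.51103511e-03,
        8.36794216e-05,  2.99015555e-04, -2.54335024e-03]), 'tau': array([ 1.34354977e-03, -5.63398719e+01,  1.22650500e+00, -1.93451929e+01,
        1.10488475e-02,  1.04526934e-02, -1.01084811e-05]), 'eef_pos': array([ 144.15930216, -633.17873221,  230.39490259]), 'tool_rot': array([-3.13970773e+00,  2.61967897e-05,  2.23817078e-01]), 'force': array([-0.08078802, -0.27684947, -0.16154363]), 'torque': array([-0.01891339, -0.04193353, -0.01822541]), 'gripper_force': 0.0, 'width': 85.5532365654861}
{'fx': 388.9781717957297, 'fy': 388.9781717957297, 'cx': 256.20605054176036, 'cy': 195.36304192746368, 'position': array([ 460.95119545,  -27.16890896, 1047.89209187]), 'attitude': array([-3.07311035, -0.00326397, -1.58591432])}
top sleeve_c 0.8 [ 577. -388.   17.] [389. 176.]
top sleeve_c 0.58 [ 613. -282.   20.] [350. 164.]
top sleeve_c 0.5 [ 532. -300.   20.] [357. 194.]
top washer_c 0.67 [ 437. -240.    5.] [335. 230.]
top seat 0.83 [493.  18.  14.] [238. 210.]
{'fx': 444.1359926427081, 'fy': 444.1359926427081, 'cx': 253.07475989156873, 'cy': 195.0168788385433, 'position': array([1062.77118144, -439.04729868,  939.47148048]), 'attitude': array([-2.47228318, -0.00902589,  0.92090486])}
scene sleeve_c 0.81 [ 529. -302.   20.] [158. 268.]
scene sleeve_c 0.7 [ 613. -288.   23.] [182. 291.]
scene sleeve_c 0.65 [ 579. -391.   26.] [133. 305.]
scene washer_c 0.76 [ 437. -242.    6.] [161. 232.]
scene seat 0.59 [500.  19.  17.] [259. 196.]
```

View pics/top0.png

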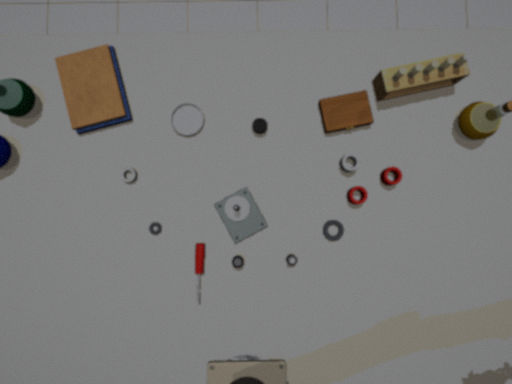

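View pics/scene0.png

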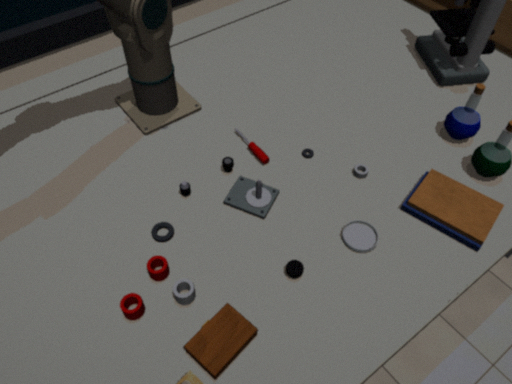

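Candidates (top view). Sleeve: the silver ring at (349,163) is the tall one. The red rings at (357,195) and (391,176) are excluded, and the silver ring at (130,176) is the small, short one. Washer: the dark ring at (333,230) is the wide one, (156,228) is the small one, and (238,262) and (291,260) are taller dark cylinders. The stand is at (237,209). I'll measure these and make a close crop.

```bash
python3 - <<'E'
from h import *
out={}
for n in("top","scene"):
    z=np.load(n+".npz"); W=cloud(n,z["d"]); ok=z["d"]>0
    t=W[...,2][ok&(abs(W[...,0]-500)<200)&(abs(W[...,1]+150)<300)]; print(n,"table z",np.median(t))
    for k,g,zr,r in(("sleeve",(613,-285),(30,50),40),("washer",(437,-241),(7,22),40),("bluesleeve2",(0,0),(0,0),0),("boss",(497,18),(14.5,24),45),("spindle",(497,18),(60,95),20),("short",(577,300),(12,30),35)):
        if r==0: continue
        m=ok&(np.hypot(W[...,0]-g[0],W[...,1]-g[1])<r)&(W[...,2]>zr[0])&(W[...,2]<zr[1])
        P=W[m]
        if len(P)<4: print(n,k,len(P));continue
        (cx,cy),rr=cv2.minEnclosingCircle(P[:,:2].astype(np.float32))
        print(n,k,len(P),"c",round(cx,1),round(cy,1),"r",round(rr,1),"z",np.median(P[:,2]).round(1),"mean",P[:,:2].mean(0).round(1))
im=np.load("scene.npz")["im"]; a=cv2.resize(im[205:330,95:255],None,fx=3.5,fy=3.5,interpolation=cv2.INTER_CUBIC)
cv2.imwrite("pics/crop.png",a)
E
```

```text
top table z -0.6973200514833024
top sleeve 175 c 615.2 -280.8 r 24.0 z 38.4 mean [ 614.8 -280. ]
top washer 242 c 436.9 -235.3 r 27.8 z 11.1 mean [ 436.8 -235.1]
top boss 505 c 497.0 17.9 r 44.9 z 16.8 mean [497.1  18.3]
top spindle 33 c 498.7 19.6 r 7.9 z 78.2 mean [498.2  18.9]
top short 119 c 592.9 308.0 r 20.3 z 18.4 mean [591.4 307.2]
scene table z 0.1910744656253769
scene sleeve 264 c 618.4 -283.8 r 24.5 z 38.9 mean [ 619.1 -285.1]
scene washer 248 c 439.9 -238.9 r 28.2 z 11.7 mean [ 440.9 -239.6]
scene boss 410 c 498.4 17.9 r 44.9 z 17.2 mean [502.4  14.4]
scene spindle 48 c 501.5 15.2 r 8.8 z 73.4 mean [503.7  13.7]
scene short 96 c 597.0 305.4 r 21.9 z 18.2 mean [594.3 302.4]
```

View pics/crop.png

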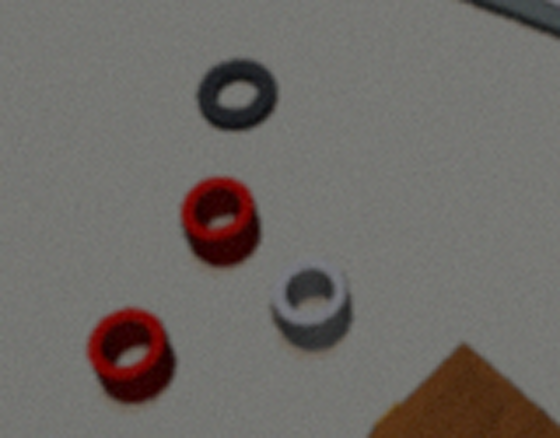

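The crop shows the grey aluminium sleeve at (312,305), apart from the two reds at (220,220) and (132,355), and the wide dark washer at (238,95). The sizes fit: sleeve radius 24 mm with top at 39 mm, washer radius 28 mm with top at 11.5 mm. Targets: sleeve (616.5,−282.5), washer (438.5,−237), spindle (499.5,17.5).

Emit:
{"method": "move_arm", "body": {"steps": [[0, 0, 0, 0.036, 0.027, -0.004, 0.085], [0, 0, 0, 0.036, 0.027, -0.004, 0.085], [0, 0, 0, 0.036, 0.027, -0.004, 0.085], [0, 0, 0, 0.036, 0.027, -0.004, 0.085], [0, 0, 0, 0.036, 0.027, -0.004, 0.085]]}}

```text
clock: 0.9
eef_pos: [325.6, -497.7, 211.4]
tool_rot: [3.141, -0.0, 0.224]
force: [0.6, -1.3, 0.5]
width: 84.8
gripper_force: 0.0
```

Emit:
{"method": "move_arm", "body": {"steps": [[0, 0, 0, 0.036, 0.027, -0.004, 0.085], [0, 0, 0, 0.036, 0.027, -0.004, 0.085], [0, 0, 0, 0.036, 0.027, -0.004, 0.085], [0, 0, 0, 0.036, 0.027, -0.004, 0.085], [0, 0, 0, 0.036, 0.027, -0.004, 0.085]]}}

```text
clock: 1.4
eef_pos: [505.7, -362.6, 191.3]
tool_rot: [3.141, -0.0, 0.224]
force: [1.5, -0.5, 0.3]
width: 85.5
gripper_force: 0.0
```

Emit:
{"method": "move_arm", "body": {"steps": [[0, 0, 0, 0.036, 0.027, -0.004, 0.085], [0, 0, 0, 0.036, 0.027, -0.004, 0.085], [0, 0, 0, 0.036, 0.027, -0.004, 0.085], [0, 0, 0, 0, 0, 0, 0.085], [0, 0, 0, 0, 0, 0, 0.085]]}}

```text
clock: 1.9
eef_pos: [613.1, -281.1, 178.7]
tool_rot: [-3.141, 0.0, 0.227]
force: [-1.7, -0.7, -0.5]
width: 84.8
gripper_force: 0.0
```

```bash
cat >> h.py <<'E'
def ring(g,zr,r,name="wrist",pic=None):
    c=cal(name); im,d=eyes.get_image(name)
    W=cloud(name,d) 
    if pic: cv2.imwrite(f"pics/{pic}.png",im)
    m=(d>0)&(np.hypot(W[...,0]-g[0],W[...,1]-g[1])<r)&(W[...,2]>zr[0])&(W[...,2]<zr[1]); P=W[m]
    if len(P)<4: return len(P)
    (x,y),rr=cv2.minEnclosingCircle(P[:,:2].astype(np.float32))
    return len(P),"c",round(x,1),round(y,1),"r",round(rr,1),"z",np.median(P[:,2]).round(1),"mean",P[:,:2].mean(0).round(1)
E
python3 - <<'E'
from h import *
print(ring((616,-282),(33,50),38,pic="w1")); print(telemetry.read_state()["eef_pos"])
E
```

```text
(1301, 'c', 616.1, -284.7, 'r', 23.9, 'z', np.float64(40.5), 'mean', array([ 616.8, -284.5]))
[ 611.81189169 -283.0825926   179.02302402]
```

View pics/w1.png

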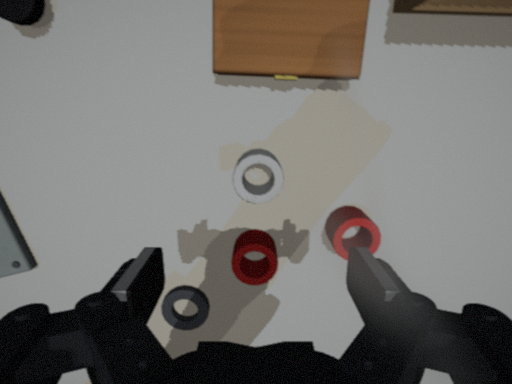

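The wrist view shows the grey sleeve at (258,177), with the reds at (255,258) and (353,235). It confirms the sleeve at (616.5,−284), r 24. Now I descend.

Emit:
{"method": "move_arm", "body": {"steps": [[0, 0, 0, 0.0045, -0.001, -0.04, 0.085], [0, 0, 0, 0, 0, -0.04, 0.085], [0, 0, 0, 0, 0, -0.04, 0.085], [0, 0, 0, 0, 0, -0.03, 0.085], [0, 0, 0, 0, 0, -0.015, 0.085]]}}

```text
clock: 2.45
eef_pos: [613.6, -285.1, 11.6]
tool_rot: [-3.14, 0.004, 0.221]
force: [-0.1, 0.2, 0.0]
width: 84.8
gripper_force: 0.0
```

Emit:
{"method": "move_arm", "body": {"steps": [[0, 0, 0, 0, 0, 0, 0.03], [0, 0, 0, 0, 0, 0, 0.03], [0, 0, 0, 0, 0, 0, 0.03], [0, 0, 0, 0, 0, 0, 0.03], [0, 0, 0, 0, 0, 0, 0.03]]}}

```text
clock: 2.95
eef_pos: [618.4, -284.9, 17.0]
tool_rot: [3.139, -0.003, 0.224]
force: [-0.7, -0.3, 7.5]
width: 46.4
gripper_force: 62.2
```

Emit:
{"method": "move_arm", "body": {"steps": [[0, 0, 0, 0, 0, 0.02, 0.03], [0, 0, 0, 0, 0, 0.035, 0.03], [0, 0, 0, 0, 0, 0.035, 0.03], [0, 0, 0, 0, 0, 0.03, 0.03], [0, 0, 0, 0, 0, 0, 0.03]]}}

```text
clock: 3.45
eef_pos: [620.2, -285.4, 140.3]
tool_rot: [3.135, -0.009, 0.224]
force: [1.5, -0.1, -0.7]
width: 46.1
gripper_force: 62.1
```

Emit:
{"method": "move_arm", "body": {"steps": [[0, 0, 0, -0.01, 0.025, 0, 0.03], [0, 0, 0, -0.012, 0.032, 0, 0.03], [0, 0, 0, -0.012, 0.032, 0, 0.03], [0, 0, 0, -0.012, 0.032, 0, 0.03], [0, 0, 0, -0.012, 0.032, 0, 0.03]]}}

```text
clock: 3.95
eef_pos: [557.7, -129.4, 134.0]
tool_rot: [-3.141, 0.0, 0.224]
force: [0.0, 0.1, -1.8]
width: 46.3
gripper_force: 62.1
```

Emit:
{"method": "move_arm", "body": {"steps": [[0, 0, 0, -0.012, 0.03, 0, 0.03], [0, 0, 0, -0.012, 0.03, 0, 0.03], [0, 0, 0, -0.012, 0.03, 0, 0.03], [0, 0, 0, -0.01, 0.02, 0, 0.03], [0, 0, 0, 0, 0, 0, 0.03]]}}

```text
clock: 4.45
eef_pos: [510.6, -16.7, 133.9]
tool_rot: [-3.139, 0.002, 0.229]
force: [-0.2, 0.3, -1.2]
width: 46.1
gripper_force: 62.1
```

```bash
python3 - <<'E'
from h import *
s=telemetry.read_state(); print(s["eef_pos"])
print("wrist sp",ring((499.5,17.5),(55,92),22,pic="w2"))
print("wrist boss",ring((499.5,17.5),(16,22),36))
print("wrist sleeve",ring((511,-17),(140,175),30))
print("scene sleeve",ring((511,-17),(115,165),30,"scene",pic="s2"))
E
```

```text
[510.63538883 -16.74825409 133.94075032]
wrist sp (552, 'c', 502.8, 16.0, 'r', 7.8, 'z', np.float64(76.1), 'mean', array([505.9,  15.3]))
wrist boss (3353, 'c', 501.1, 17.7, 'r', 35.2, 'z', np.float64(18.5), 'mean', array([508.3,  19.4]))
wrist sleeve (9484, 'c', 511.0, -17.0, 'r', 30.0, 'z', np.float64(157.4), 'mean', array([514.9, -18.7]))
scene sleeve (301, 'c', 511.3, -16.9, 'r', 29.8, 'z', np.float64(149.4), 'mean', array([520.6, -17.9]))
```

View pics/w2.png

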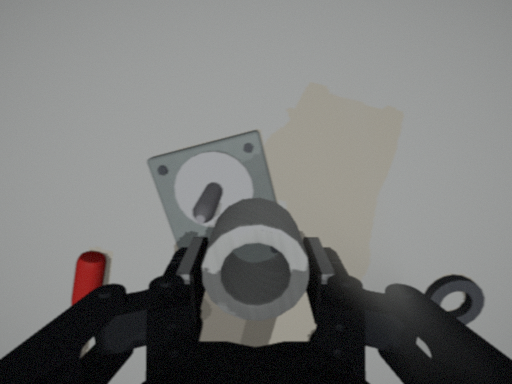

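The wrist view shows the sleeve held upright at (256,260), rim centre about (257,280), and the spindle tip at (200,218). Next I fit the rim centre.

```bash
python3 - <<'E'
from h import *
im,d=eyes.get_image("wrist"); W=cloud("wrist",d); print(telemetry.read_state()["eef_pos"],cal("wrist")[2])
v,u=np.mgrid[:384,:512]; box=(u>200)&(u<310)&(v>215)&(v<325)&(d>0)
zz=W[...,2][box]; print(np.histogram(zz,bins=np.arange(110,180,4)))
m=box&(im.min(2)>105)&(W[...,2]>145); P=W[m]; print(m.sum(),np.median(P[:,2]))
m=m&(abs(W[...,2]-np.median(P[:,2]))<3)
k=max(cv2.findContours(cv2.morphologyEx(m.astype(np.uint8),cv2.MORPH_OPEN,np.ones((3,3))),0,1)[0],key=cv2.contourArea)[:,0]
Q=W[k[:,1],k[:,0]]; print(len(Q),cv2.minEnclosingCircle(Q[:,:2].astype(np.float32)),cv2.fitEllipse(Q[:,:2].astype(np.float32)))
E
```

```text
[513.24848914 -22.17442383 134.28768718] [583.12746555  -6.35894608 277.36665479]
(array([   0,    2,  113,  215,  241,  286,  326,  405,  530,  645,  736,
       4252, 1344,   16,    0,    0,    0]), array([110, 114, 118, 122, 126, 130, 134, 138, 142, 146, 150, 154, 158,
       162, 166, 170, 174, 178]))
2555 157.61689209366165
281 ((517.8990478515625, -20.820009231567383), 22.731609344482422) ((520.9502563476562, -20.231142044067383), (28.450572967529297, 40.435211181640625), 13.995600700378418)
```

```bash
python3 - <<'E'
from h import *
im,d=eyes.get_image("wrist"); W=cloud("wrist",d); s=telemetry.read_state(); p=s["eef_pos"]; y=s["tool_rot"][2]; print(p)
ax=np.array([np.cos(y),np.sin(y)])
for u in (250,262):
  for v in range(205,325,4):
    P=W[v,u]; print(u,v,"along",((P[:2]-p[:2])@ax).round(1),"lat",((P[:2]-p[:2])@[-ax[1],ax[0]]).round(1),"z",P[2].round(1),im[v,u].max())
print(ring((499.5,17.5),(15,22),36,"top"),ring((499.5,17.5),(60,92),20,"top"))
E
```

```text
[513.20541747 -22.11163357 134.26802755]
250 205 along 23.5 lat 2.4 z 132.5 83
250 209 along 23.1 lat 2.3 z 137.3 83
250 213 along 22.9 lat 2.3 z 142.2 82
250 217 along 23.1 lat 2.2 z 148.1 80
250 221 along 23.4 lat 2.1 z 153.7 80
250 225 along 23.4 lat 2.0 z 158.1 118
250 229 along 21.5 lat 2.0 z 157.8 161
250 233 along 19.5 lat 2.1 z 157.4 160
250 237 along 17.9 lat 2.1 z 157.9 159
250 241 along 16.1 lat 2.1 z 157.9 154
250 245 along -55.1 lat 4.6 z 13.4 81
250 249 along -58.4 lat 4.6 z 15.0 79
250 253 along -62.5 lat 4.6 z 14.9 80
250 257 along -67.1 lat 4.6 z 14.0 83
250 261 along -71.2 lat 4.6 z 14.2 83
250 265 along -14.4 lat 2.7 z 123.3 63
250 269 along -14.3 lat 2.7 z 127.7 61
250 273 along -14.9 lat 2.6 z 130.9 65
250 277 along -15.4 lat 2.6 z 134.0 60
250 281 along -14.3 lat 2.5 z 139.5 62
250 285 along -15.0 lat 2.5 z 142.0 62
250 289 along -14.5 lat 2.4 z 146.2 60
250 293 along -14.6 lat 2.3 z 149.3 58
250 297 along -14.9 lat 2.3 z 152.1 60
250 301 along -15.1 lat 2.3 z 154.9 59
250 305 along -15.3 lat 2.2 z 157.5 104
250 309 along -17.1 lat 2.2 z 157.9 106
250 313 along 
[... 600 characters left out ...]
t -6.6 z 14.5 81
262 257 along -66.7 lat -6.6 z 14.8 84
262 261 along -71.6 lat -6.7 z 13.4 72
262 265 along -14.6 lat -3.9 z 123.0 61
262 269 along -14.4 lat -3.8 z 127.7 68
262 273 along -14.9 lat -3.7 z 130.8 59
262 277 along -14.4 lat -3.6 z 135.6 60
262 281 along -14.8 lat -3.6 z 138.8 63
262 285 along -15.3 lat -3.5 z 141.6 63
262 289 along -14.8 lat -3.4 z 145.7 63
262 293 along -13.9 lat -3.3 z 150.4 62
262 297 along -14.5 lat -3.3 z 152.7 60
262 301 along -14.6 lat -3.2 z 155.6 57
262 305 along -15.5 lat -3.2 z 157.2 101
262 309 along -17.2 lat -3.2 z 157.7 99
262 313 along -19.2 lat -3.2 z 158.0 101
262 317 along -20.8 lat -3.2 z 158.5 99
262 321 along -148.7 lat -7.4 z 0.6 101
0 0
```

The sleeve is centred on the TCP to within 0.5 mm and upright, with its underside 16 mm below the TCP.

Emit:
{"method": "move_arm", "body": {"steps": [[0, 0, 0, -0.006, 0.016, 0, 0.03], [0, 0, 0, -0.006, 0.016, 0, 0.03], [0, 0, 0, -0.0017, 0.0076, -0.01, 0.03], [0, 0, 0, 0, 0, -0.01, 0.03], [0, 0, 0, 0, 0, 0, 0.03]]}}

```text
clock: 5.35
eef_pos: [498.2, 18.0, 112.6]
tool_rot: [3.141, 0.003, 0.223]
force: [-0.6, -1.6, -1.4]
width: 46.1
gripper_force: 62.1
```

```bash
python3 - <<'E'
from h import *
for _ in range(4): im,d=eyes.get_image("wrist")
W=cloud("wrist",d); s=telemetry.read_state(); print(s["eef_pos"])
cv2.imwrite("pics/w3.png",cv2.resize(im[120:,130:390],None,fx=2,fy=2))
E
```

```text
[499.40858885  17.87796418 114.24315706]
```

View pics/w3.png

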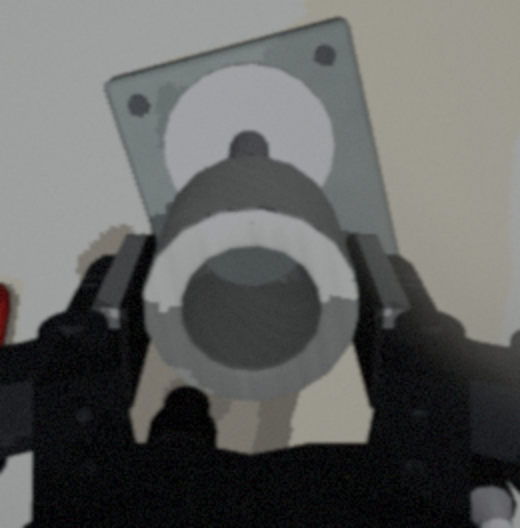

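The spindle foot at crop (249,145) lies in line with the sleeve axis at (251,300). I descend with a watch on the force.

Emit:
{"method": "move_arm", "body": {"steps": [[0, 0, 0, 0, 0, -0.01, 0.03], [0, 0, 0, 0, 0, -0.01, 0.03], [0, 0, 0, 0, 0, -0.01, 0.03], [0, 0, 0, 0, 0, -0.01, 0.03], [0, 0, 0, 0, 0, 0, 0.03]]}}

```text
clock: 6.05
eef_pos: [497.9, 18.7, 72.6]
tool_rot: [-3.141, 0.003, 0.224]
force: [-0.0, 0.4, -0.4]
width: 46.2
gripper_force: 62.1
```

Emit:
{"method": "move_arm", "body": {"steps": [[0, 0, 0, 0, 0, -0.01, 0.03], [0, 0, 0, 0, 0, -0.01, 0.03], [0, 0, 0, 0, 0, -0.01, 0.03], [0, 0, 0, 0, 0, -0.006, 0.03], [0, 0, 0, 0, 0, 0, 0.03]]}}

```text
clock: 6.55
eef_pos: [498.4, 18.8, 37.3]
tool_rot: [-3.141, 0.002, 0.224]
force: [-0.3, -1.4, -0.7]
width: 46.4
gripper_force: 62.1
```

Emit:
{"method": "move_arm", "body": {"steps": [[0, 0, 0, 0, 0, -0.002, 0.03], [0, 0, 0, 0, 0, -0.002, 0.03], [0, 0, 0, 0, 0, 0, 0.03]]}}

```text
clock: 6.85
eef_pos: [499.4, 18.8, 34.9]
tool_rot: [3.141, -0.001, 0.224]
force: [-1.0, 0.0, 3.3]
width: 46.3
gripper_force: 62.4
```

Contact at the expected height, so I release and rise.

Emit:
{"method": "move_arm", "body": {"steps": [[0, 0, 0, 0, 0, 0, 0.06], [0, 0, 0, 0, 0, 0, 0.085], [0, 0, 0, 0, 0, 0, 0.085], [0, 0, 0, 0, 0, 0, 0.085], [0, 0, 0, 0, 0, 0.01, 0.085]]}}

```text
clock: 7.35
eef_pos: [498.2, 18.8, 43.7]
tool_rot: [-3.141, 0.002, 0.224]
force: [-0.6, 0.4, -0.3]
width: 85.2
gripper_force: 0.0
```

Emit:
{"method": "move_arm", "body": {"steps": [[0, 0, 0, 0, 0, 0.02, 0.085], [0, 0, 0, 0, 0, 0.04, 0.085], [0, 0, 0, 0, 0, 0.04, 0.085], [0, 0, 0, 0, 0, 0.03, 0.085], [0, 0, 0, 0, 0, 0, 0.085]]}}

```text
clock: 7.85
eef_pos: [501.9, 18.9, 178.8]
tool_rot: [3.14, -0.009, 0.224]
force: [0.6, -0.0, 0.7]
width: 84.8
gripper_force: 0.0
```

Emit:
{"method": "move_arm", "body": {"steps": [[0, 0, 0, -0.008, -0.035, 0, 0.085], [0, 0, 0, -0.01, -0.045, 0, 0.085], [0, 0, 0, -0.01, -0.045, 0, 0.085], [0, 0, 0, -0.01, -0.045, 0, 0.085], [0, 0, 0, -0.01, -0.045, 0, 0.085]]}}

```text
clock: 8.35
eef_pos: [450.0, -197.6, 174.1]
tool_rot: [-3.141, 0.0, 0.224]
force: [1.3, -1.5, 0.5]
width: 84.7
gripper_force: 0.0
```

Emit:
{"method": "move_arm", "body": {"steps": [[0, 0, 0, -0.008, -0.025, 0, 0.07], [0, 0, 0, -0.004, -0.015, 0, 0.07], [0, 0, 0, 0, 0, 0, 0.07], [0, 0, 0, 0, 0, 0, 0.07], [0, 0, 0, 0, 0, 0, 0.07]]}}

```text
clock: 8.85
eef_pos: [439.5, -234.5, 174.1]
tool_rot: [-3.14, -0.0, 0.226]
force: [-0.2, 0.7, 0.4]
width: 69.6
gripper_force: 0.0
```

```bash
python3 - <<'E'
from h import *
s=telemetry.read_state(); print(s["eef_pos"],s["width"])
print("washer w",ring((438,-238),(7,18),40))
for n in("top","scene"): print(n,"sleeve",ring((499.5,17.5),(50,63),34,n)); print("spindle",ring((499.5,17.5),(64,92),18,n,pic="x_"+n)); print("washer",ring((438,-238),(7,18),40,n))
print("wrist washer again",ring((438,-238),(7,18),40),telemetry.read_state()["eef_pos"])
E
```

```text
[ 439.45629559 -234.50161198  174.13943363] 69.61103461250948
washer w (1700, 'c', 438.9, -236.7, 'r', 27.7, 'z', np.float64(12.4), 'mean', array([ 439.8, -236.4]))
top sleeve (171, 'c', 497.2, 19.4, 'r', 23.7, 'z', np.float64(56.7), 'mean', array([497.2,  19.4]))
spindle (32, 'c', 499.0, 19.6, 'r', 7.7, 'z', np.float64(77.0), 'mean', array([498.4,  19. ]))
washer (119, 'c', 442.0, -233.4, 'r', 26.3, 'z', np.float64(10.7), 'mean', array([ 450.1, -230.8]))
scene sleeve (167, 'c', 500.9, 15.2, 'r', 24.5, 'z', np.float64(56.9), 'mean', array([503.7,  13.3]))
spindle (41, 'c', 501.5, 15.8, 'r', 8.3, 'z', np.float64(76.5), 'mean', array([503.4,  14. ]))
washer (257, 'c', 439.6, -238.0, 'r', 28.9, 'z', np.float64(11.6), 'mean', array([ 441.2, -239.4]))
wrist washer again (1696, 'c', 438.8, -236.9, 'r', 27.8, 'z', np.float64(12.3), 'mean', array([ 439.6, -236.6])) [ 439.21689064 -235.89804961  174.32718983]
```

The sleeve is seated: top at about 57 mm, within 2 mm of the spindle axis. The washer is at (438.8,−236.8).

Emit:
{"method": "move_arm", "body": {"steps": [[0, 0, 0, 0, -0.001, -0.04, 0.07], [0, 0, 0, 0, 0, -0.04, 0.07], [0, 0, 0, 0, 0, -0.04, 0.07], [0, 0, 0, 0, 0, -0.03, 0.07], [0, 0, 0, 0, 0, -0.016, 0.07]]}}

```text
clock: 9.75
eef_pos: [437.9, -236.5, 5.9]
tool_rot: [-3.139, 0.003, 0.224]
force: [-0.0, 0.3, -0.7]
width: 70.0
gripper_force: 0.0
```

Emit:
{"method": "move_arm", "body": {"steps": [[0, 0, 0, 0, 0, -0.003, 0.07], [0, 0, 0, 0, 0, 0, 0.07], [0, 0, 0, 0, 0, 0, 0.07]]}}

```text
clock: 10.05
eef_pos: [439.8, -237.6, 6.2]
tool_rot: [3.14, -0.001, 0.224]
force: [0.3, -0.3, -0.1]
width: 69.7
gripper_force: 0.0
```

Emit:
{"method": "move_arm", "body": {"steps": [[0, 0, 0, 0, 0, -0.004, 0.07], [0, 0, 0, 0, 0, -0.003, 0.07], [0, 0, 0, 0, 0, 0, 0.07]]}}

```text
clock: 10.35
eef_pos: [439.1, -237.2, -1.6]
tool_rot: [3.141, -0.0, 0.224]
force: [0.3, -0.2, 0.1]
width: 70.3
gripper_force: 0.0
```

Emit:
{"method": "move_arm", "body": {"steps": [[0, 0, 0, 0, 0, 0, 0.045], [0, 0, 0, 0, 0, 0, 0.045], [0, 0, 0, 0, 0, 0, 0.045], [0, 0, 0, 0, 0, 0, 0.045], [0, 0, 0, 0, 0, 0, 0.045]]}}

```text
clock: 10.85
eef_pos: [439.1, -237.2, -0.7]
tool_rot: [3.141, -0.0, 0.224]
force: [-1.5, 1.4, 9.9]
width: 53.6
gripper_force: 60.8
```

Emit:
{"method": "move_arm", "body": {"steps": [[0, 0, 0, 0, 0, 0.01, 0.045], [0, 0, 0, 0, 0, 0.03, 0.045], [0, 0, 0, 0, 0, 0.04, 0.045], [0, 0, 0, 0, 0, 0.04, 0.045], [0, 0, 0, 0, 0, 0.01, 0.045]]}}

```text
clock: 11.35
eef_pos: [441.0, -238.3, 132.4]
tool_rot: [3.137, -0.005, 0.224]
force: [0.4, -0.3, -0.7]
width: 53.2
gripper_force: 63.5
```

Emit:
{"method": "move_arm", "body": {"steps": [[0, 0, 0, 0.006, 0.025, 0, 0.045], [0, 0, 0, 0.008, 0.034, 0, 0.045], [0, 0, 0, 0.008, 0.034, 0, 0.045], [0, 0, 0, 0.008, 0.034, 0, 0.045], [0, 0, 0, 0.008, 0.034, 0, 0.045]]}}

```text
clock: 11.85
eef_pos: [476.7, -74.8, 128.0]
tool_rot: [-3.141, 0.001, 0.224]
force: [1.2, -0.4, -2.1]
width: 53.4
gripper_force: 63.5
```

Emit:
{"method": "move_arm", "body": {"steps": [[0, 0, 0, 0.008, 0.034, 0, 0.045], [0, 0, 0, 0.008, 0.034, 0, 0.045], [0, 0, 0, 0.005, 0.02, 0, 0.045], [0, 0, 0, 0.0015, 0.0055, 0, 0.045], [0, 0, 0, 0, 0, 0, 0.045]]}}

```text
clock: 12.35
eef_pos: [499.2, 17.8, 128.0]
tool_rot: [3.142, 0.001, 0.225]
force: [-0.1, -1.3, -1.3]
width: 53.4
gripper_force: 63.5
```

```bash
python3 - <<'E'
from h import *
for _ in range(4): im,d=eyes.get_image("wrist")
W=cloud("wrist",d); s=telemetry.read_state(); p=s["eef_pos"]; y=s["tool_rot"][2]; print(p,s["width"])
cv2.imwrite("pics/w4.png",im)
ax=np.array([np.cos(y),np.sin(y)])
for v in range(210,330,5):
    P=W[v,256]; print(v,"along",((P[:2]-p[:2])@ax).round(1),"z",P[2].round(1),im[v,256].max())
E
```

```text
[499.12628123  15.44816852 128.26603844] 53.4801166482963
210 along 26.0 z 140.8 82
215 along 23.8 z 141.3 75
220 along 21.5 z 141.4 75
225 along 18.9 z 140.9 69
230 along 16.6 z 141.2 65
235 along -42.1 z 14.4 134
240 along -46.5 z 15.3 86
245 along -52.1 z 13.8 88
250 along -56.8 z 14.4 88
255 along -61.3 z 15.4 88
260 along -66.6 z 14.9 86
265 along -71.3 z 15.7 89
270 along -77.3 z 14.3 90
275 along -90.5 z 0.9 131
280 along -15.1 z 131.4 67
285 along -15.0 z 135.9 23
290 along -15.7 z 139.2 25
295 along -17.2 z 141.2 43
300 along -19.7 z 141.6 41
305 along -23.1 z 140.8 41
310 along -26.1 z 140.6 44
315 along -136.8 z 0.8 107
320 along -143.6 z -0.2 109
325 along -148.8 z 1.0 107
```

View pics/w4.png

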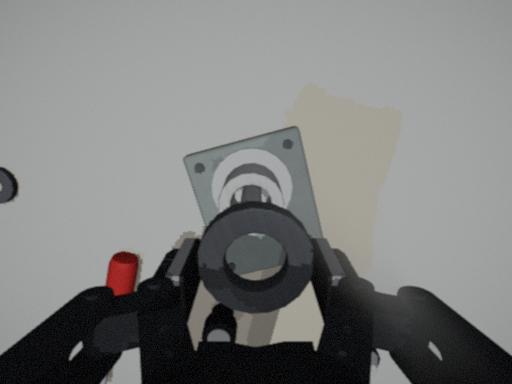

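The washer is held flat, centred at (256,258), with the spindle and sleeve in line ahead at (252,195). I lower it, 71 mm to home.

Emit:
{"method": "move_arm", "body": {"steps": [[0, 0, 0, 0, 0.003, -0.01, 0.045], [0, 0, 0, 0, 0, -0.015, 0.045], [0, 0, 0, 0, 0, -0.015, 0.045], [0, 0, 0, 0, 0, -0.01, 0.045], [0, 0, 0, 0, 0, 0, 0.045]]}}

```text
clock: 13.05
eef_pos: [498.3, 19.9, 76.8]
tool_rot: [-3.141, 0.003, 0.223]
force: [0.1, -0.3, -0.5]
width: 53.5
gripper_force: 63.4
```

Emit:
{"method": "move_arm", "body": {"steps": [[0, 0, 0, 0, 0, -0.008, 0.045], [0, 0, 0, 0, 0, -0.006, 0.045], [0, 0, 0, 0, 0, -0.004, 0.045], [0, 0, 0, 0, 0, 0, 0.045], [0, 0, 0, 0, 0, 0, 0.045]]}}

```text
clock: 13.55
eef_pos: [499.7, 20.3, 60.4]
tool_rot: [3.142, -0.0, 0.224]
force: [0.8, 1.0, -1.6]
width: 53.1
gripper_force: 63.5
```

Emit:
{"method": "move_arm", "body": {"steps": [[0, 0, 0, 0, 0, -0.002, 0.045], [0, 0, 0, 0, 0, -0.0015, 0.045], [0, 0, 0, 0, 0, 0, 0.045]]}}

```text
clock: 13.85
eef_pos: [499.9, 20.3, 57.4]
tool_rot: [3.142, -0.001, 0.224]
force: [-1.0, -0.6, 4.5]
width: 53.7
gripper_force: 64.1
```

Emit:
{"method": "move_arm", "body": {"steps": [[0, 0, 0, 0, 0, 0, 0.065], [0, 0, 0, 0, 0, 0, 0.085], [0, 0, 0, 0, 0, 0, 0.085], [0, 0, 0, 0, 0, 0, 0.085], [0, 0, 0, 0, 0, 0.01, 0.085]]}}

```text
clock: 14.35
eef_pos: [498.7, 20.3, 66.2]
tool_rot: [-3.141, 0.002, 0.224]
force: [-0.6, 0.3, 0.1]
width: 84.9
gripper_force: 0.0
```

Emit:
{"method": "move_arm", "body": {"steps": [[0, 0, 0, 0, 0, 0.02, 0.085], [0, 0, 0, 0, 0, 0.04, 0.085], [0, 0, 0, 0, 0, 0.04, 0.085], [0, 0, 0, -0.02, -0.03, 0.02, 0.085], [0, 0, 0, -0.02, -0.03, 0, 0.085]]}}

```text
clock: 14.85
eef_pos: [461.7, -39.8, 190.3]
tool_rot: [3.14, -0.007, 0.226]
force: [1.0, -0.1, -0.8]
width: 84.9
gripper_force: 0.0
```

Emit:
{"method": "move_arm", "body": {"steps": [[0, 0, 0, -0.01, -0.04, 0, 0.085], [0, 0, 0, 0, -0.04, 0, 0.085], [0, 0, 0, 0, -0.04, 0, 0.085], [0, 0, 0, 0, 0, 0, 0.085], [0, 0, 0, 0, 0, 0, 0.085]]}}

```text
clock: 15.35
eef_pos: [449.2, -160.5, 187.3]
tool_rot: [3.142, -0.0, 0.221]
force: [-0.6, -0.2, -0.1]
width: 84.8
gripper_force: 0.0
```

```bash
python3 - <<'E'
from h import *
print(telemetry.read_state()["eef_pos"])
for n in("top","scene"): print(n,"washer",ring((499.5,17.5),(63,74),36,n,pic="f_"+n)); print("spindle",ring((499.5,17.5),(77,92),18,n)); print("sleeve",ring((499.5,17.5),(30,55),36,n))
a=cv2.imread("pics/f_scene.png")[140:240,200:320]; cv2.imwrite("pics/fin.png",cv2.resize(a,None,fx=5,fy=5,interpolation=2))
E
```

```text
[ 449.24872504 -160.53474595  187.29353156]
top washer (281, 'c', 497.7, 20.8, 'r', 27.8, 'z', np.float64(68.9), 'mean', array([497.8,  20.9]))
spindle (19, 'c', 499.0, 19.4, 'r', 5.6, 'z', np.float64(80.6), 'mean', array([498.7,  19.3]))
sleeve (8, 'c', 501.9, 28.8, 'r', 10.4, 'z', np.float64(39.3), 'mean', array([502.9,  30.9]))
scene washer (255, 'c', 499.4, 16.2, 'r', 29.3, 'z', np.float64(69.5), 'mean', array([501.7,  16. ]))
spindle (17, 'c', 502.6, 14.4, 'r', 6.1, 'z', np.float64(80.1), 'mean', array([502.9,  15.1]))
sleeve (113, 'c', 504.5, 13.0, 'r', 22.4, 'z', np.float64(43.3), 'mean', array([511.4,   6.6]))
```

View pics/fin.png

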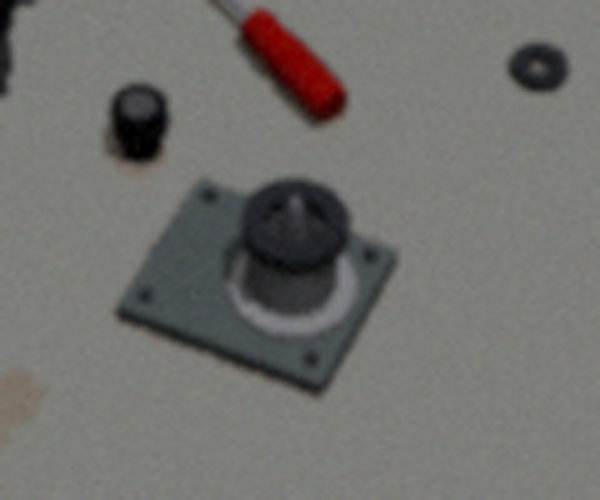

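The final crop shows the washer flat on the sleeve, with the spindle tip through its hole at (295,205). Its top is at about 69 mm (70 when home) and it is within about 4 mm of the axis.

```bash
python3 -c "
from h import *
print(ctrl.finish_job())"
```

```text
the job is handed in; nothing more can be done
None
```

The taller sleeve is on the spindle, flat on the base, with the wider washer flat on top of it; the gripper is clear of both, and the job was handed in at about 16 s on the robot's clock (no verdict was returned).

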